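Start the clamp bolt of a cell clamp

TASK

Lift the loose hood off the cell clamp by its knob and stand it upright, wholly on the grey mat. Then, by its crank handle, turn the bolt underneath backward (counter-clockwise) until you feel it drop into its thread (never force it forward before that: it would jam), and then turn it forward one full turn from there, without screwing it in further. Finish while still holding the crank handle in the fingers, the bolt started and still; leave the other things on the bench where they are.

Things in the scene. Friction and masses are not known exactly. Their poses are not given: they have to be found in the camera images.
- hood: Loose hood: a plain metal round cap, open below, 110 mm across, 96 mm high, walls 3 mm, 0.2 to 0.45 kg, with a black knob on top. At first it stands on the clamp's foot (its bottom edge 12 mm above the bench, inside three dowels 6 mm high) and hides the bolt. Origin: centre of its bottom edge, z up.
- hood_knob (a point): Middle of the hood's knob, 116 mm above the hood's bottom edge on its axis. The knob is round, 28 mm across where it is widest, 17 mm deep (from 109 to 126 mm above the bottom edge) on a 15 mm neck.
- mat: Flat grey rubber mat fixed to the bench, 190 x 190 mm, 3 mm thick; beside the clamp, to its left or right. Origin: centre of its underside; x and y along its edges.
- press: Cell clamp, fixed to the bench: round foot 128 mm across and 12 mm high with three thin dowels 6 mm high near its edge, and in the middle a threaded brass boss whose top is 28 mm above the bench. Origin: centre of its underside, on the bolt's vertical axis.
- bolt_axis (a point): Point on the bolt's vertical axis at the top of the boss, 28 mm above the bench.
- bolt (a joint): How far the upright bolt has sunk into the boss, m. 0 at the start (thread end standing on top of the first thread), 0.008 after the thread drop, and 0.008 more for each full turn forward after that (right-hand thread, pitch 8 mm). The bolt sinks by its own weight (about 3 N with crank); a grip that does not follow it down holds it up, so it drops only if the handle is pushed round loosely or is followed down. It can be lifted at most 3 mm above 0.
- crank (a joint): Turn of the bolt and its crank, rad, grows forward (clockwise seen from above); at 0 the crank arm points along +x of press. Starts between -0.4 and 0.6. Where the thread drop lies is hidden inside the boss and differs each time: 0.4 to 2.4 rad backward (counter-clockwise) from the start. About 0.5 rad beyond the drop the bolt meets a stop. Turned forward without the drop it jams after at most 2.2 rad. Turning is light (about 1 N at the handle).
- handle: Black upright revolving handle on the end of the crank arm: a cylinder 16 mm across, 34 mm high, spinning freely on its own pin, 38 mm off the bolt's axis. Origin: centre of its lower end, 58 mm above the bench at the start, lowering with the bolt; crank arm and bolt head lie just below it (their tops 1 mm below the origin), nothing above. The bolt's parts stay at least 18 mm above the foot near the handle.
- handle_mid (a point): Middle of the revolving handle, 17 mm above its lower end.
- eraser: Small eraser in a sleeve, 46 x 21 x 13 mm, a loose bystander; origin at its underside.
- timer: White bench timer with three buttons, 66 x 62 x 18 mm, a loose bystander; origin at its underside.
Things that resemble listed ones, but are neither listed nor needed, are in the scene too. Leave any brown look-alike of the hood alone.

How it is judged (in metres and radians):
On the way, in this order (a step that is already met when the one before it is completed fails the run):
1. the hood stands upright on the mat, let go (x of hood in the frame of mat between -0.042 and 0.042 m and y of hood in the frame of mat between -0.042 and 0.042 m and z of hood in the frame of mat below 0.007 m and angle between hood's own z axis and vertical below 0.06 rad and linear speed of hood below 0.02 m/s and contact force between hood and the arm below 0.1 N and contact force between hood and the fingers below 0.1 N), for 0.2 s.
2. turned backward, the bolt has dropped into its thread (not yet screwed in) (value of joint bolt between 0.0065 and 0.0105 m), for 0.1 s.
3. the bolt is one turn in (value of joint bolt above 0.0144 m), for 0.1 s.
At the end, for the whole second after the job is handed in: Hood upright and still on the mat, untouched, its centre within 42 mm of the mat's centre along each edge. Bolt sunk 14.4 to 17.0 mm (drop 8 mm, then 0.8 to 1.12 turn) and still; fingers still hold the crank handle (over 2 N, grasp point within 25 mm of its middle) (all of step 1 and value of joint bolt between 0.0144 and 0.017 m and contact force between handle and the fingers above 2 N and distance between the grasp point and handle_mid below 0.025 m and velocity of joint crank between -0.1 and 0.1 rad/s); the arm keeps its last pose, push and grip.
It fails at once if the bolt is wound forward into the jam before it has dropped (crank beyond 0.75 rad while sunk under 5 mm) (value of joint crank above 0.75 rad and value of joint bolt below 0.005 m).
It fails at once if the bolt is screwed in clearly more than one turn (sunk over 18 mm) (value of joint bolt above 0.018 m).
It fails at once if the hood is dropped (falls freely) (linear speed of hood above 0.7 m/s and contact force between hood and the fingers below 0.2 N).
It fails at once if a bystander is pushed more than 40 mm (distance of any of eraser, timer from where it was at the start of the episode above 0.04 m).
It also fails if it takes over 67 s, if anything falls off the work surface, if the arm or the gripper's body presses on something with over 40 N, if the wrist force passes 120 N, or if a joint passes its speed limit or range.

ROBOT

A 6-joint arm with a two-finger parallel gripper is mounted at the origin on a cart in front of the work surface, level with it; the furniture and walls round the work are solid. World frame = base frame: x ahead of the robot, y to its left, z up, the work surface at z = 0. Lengths are in mm, angles in rad, forces in N, time in s.
With the tool pointing down it reaches from about 325 to 900 mm from the base axis. Payload 3.5 kg.
Tool frame: the origin (TCP) lies at the very end of the fingers, on their centre line; the grasp point (between the pads) lies 19 mm behind it; z points along the fingers, x is the direction in which the jaws open and shut, and the axes are right-handed (so a half turn about z gives the same grasp; the last joint's range is limited). The gripper opens to 85 mm and grips with 20 to 120 N. Pads are 22 mm wide; open, the fingers measure 114 mm over their backs; the gripper's body (76 mm by 85 mm) begins 54 mm behind the grasp point. The pads swing forward as they close: fully open they stand 13 mm farther back than shut.
Start: joints at [1.063, 0.276, -0.026, 1.268, 0, 1.467], TCP at [246.153, 574.483, 231.313] pointing down, gripper open.
Joint ranges: [-3.12, 3.12], [-0.85, 1.88], [-1.08, 1.24], [-1.95, 2.15], [-1.57, 1.53], [-3.14, 3.14]. Speed limits (rad/s): [2.57, 2.57, 3.14, 3.14, 3.14, 3.14].

INTERFACE

Orientations are given as a unit quaternion [x, y, z, w].
In Python, from plant import arm gives the robot as it stands. The module is installed in compiled form; this text tells all that it offers.
- The arm moves only by the tool servo_tool, never from a script. Its argument "motion" is a list of rows, each a list of 5 numbers: the shift along the world's x, y, z in mm, then the turn about the world's z in degrees, then the finger opening in mm, from 0 to 85.4. A call has exactly 5 rows; each row is the pose to reach, as a shift and turn from the pose commanded when the call began; what a row does not reach only later rows make up. A row lasts 1/8 s, in which the tool goes at most 62.5 mm and 10.7 degrees, less where a joint would pass 70% of its speed; a pose out of reach is approached as far as the arm can. A call with a gripper value outside its range is refused whole. The fingers move at their own pace and stop on an object; the grip force is fixed at half the most. Time passes only in rows, so rows that repeat a pose let the fingers close, or fill a call up. It gives the time, the measured TCP pose, the force and the opening at its end, in the units of the state.
- arm.read_state(): the state, without advancing time (a new reading comes with each control period).
- arm.capture(name): name is "side" or "top" or "wrist"; returns a dict with "frame" (384x512x3 uint8, red, green, blue), "depth" (384x512 float32, mm along the optical axis (not along the pixel's ray), 0 where there is no reading), "fx", "fy", "cx", "cy" (pixels), "D" ([k1, k2, p1, p2, k3] as OpenCV has them; the pictures are not rectified), "rvec" (rotation vector, rad) and "tvec" (3), from world to camera coordinates, as OpenCV has them. Camera axes: x right, y down, z forward; pixel columns grow to the right and rows downward; lengths in mm; the calibration is good to about 2 mm. A picture is of the moment at which its call begins.
- arm.job_done(): hands the job in, once; it reports no verdict.
The state is a dict: "t": time; "q": joint angles; "joint_velocities": joint speeds; "joint_torque": joint torques, N m; "eef_pos": TCP position; "eef_rot": TCP orientation; "force": force on the tool from outside, world axes, zero at the start; "moment": the same for the moment, N m; "width": opening from 0.0 (shut) to 1.0 (fully open).
Only numpy, scipy, OpenCV 4.12 (cv2) and the standard library are available. Lean on these libraries where they do the work, as an engineer would, in place of code of your own. Each camera call takes 0.05 s, during which the arm holds its last target.

## Working session

There is one attempt and no reset: what is moved stays moved. The work goes in short steps, Python scripts to look and compute and a tool call to move; the robot and the scene stay as the last step left them, time stands still between calls to the robot, and variables do not carry over. Pictures are saved under pics/ and viewed, and the job is handed in when it is done.

Besides the shell and the picture viewer there is one more tool, called after "Emit:" as a command line: name --pt "numbers of a row" for each row, then --argument value for the rest. servo_tool: Moves the arm, as the interface text tells. Its arguments: {"type":"object","properties":{"motion":{"type":"array","items":{"type":"array","items":{"type":"number"}}}},"required":["motion"]}

```bash
mkdir -p pics; cat > h.py <<'E'
import numpy as np, cv2
from plant import arm
def cap(n):
    c=arm.capture(n); c['K']=np.array([[c['fx'],0,c['cx']],[0,c['fy'],c['cy']],[0,0,1.]]); c['R']=cv2.Rodrigues(np.array(c['rvec'],float))[0]; c['t']=np.array(c['tvec'],float).ravel(); c['D']=np.array(c['D'],float); return c
def save(c,name,box=None,s=1):
    f=c['frame']
    if box: f=f[box[1]:box[3],box[0]:box[2]]
    f=cv2.resize(f,None,fx=s,fy=s,interpolation=cv2.INTER_CUBIC)
    cv2.imwrite('pics/'+name,f[:,:,::-1])
def ray(c,uv):
    n=cv2.undistortPoints(np.array([[uv]],float),c['K'],c['D'])[0,0]
    return np.array([n[0],n[1],1.])
def atdepth(c,uv,d=None):
    if d is None: d=c['depth'][int(round(uv[1])),int(round(uv[0]))]
    return c['R'].T@(ray(c,uv)*d-c['t'])
def atz(c,uv,z):
    o=-c['R'].T@c['t']; r=c['R'].T@ray(c,uv); return o+r*(z-o[2])/r[2]
def proj(c,P):
    return cv2.projectPoints(np.array(P,float).reshape(-1,1,3),np.array(c['rvec'],float),c['t'],c['K'],c['D'])[0].reshape(-1,2)
def cloud(c):
    h,w=c['depth'].shape; u,v=np.meshgrid(np.arange(w),np.arange(h))
    n=cv2.undistortPoints(np.stack([u,v],-1).reshape(-1,1,2).astype(float),c['K'],c['D']).reshape(-1,2)
    d=c['depth'].reshape(-1,1); X=(np.c_[n,np.ones(len(n))]*d-c['t'])@c['R']
    X[d[:,0]==0]=np.nan
    return X.reshape(h,w,3)
E
python3 - <<'E'
from h import *
s=arm.read_state(); print(s)
for n in ['top','side','wrist']:
    c=cap(n); save(c,n+'0.png',s=1.5); print(n,-c['R'].T@c['t'])
E
```

```text
{'t': 0.0, 'q': array([ 1.06262077e+00,  2.77145377e-01, -2.78969283e-02,  1.26799274e+00,
       -6.14928682e-06,  1.46740318e+00]), 'joint_velocities': array([ 0.00089041,  0.00080304, -0.00059801, -0.00064462,  0.00044454,
       -0.00167311]), 'joint_torque': array([-6.99614593e-04, -4.45508051e+01,  2.95201224e+01,  1.63611816e-02,
       -7.84383178e-05, -3.95349417e-06]), 'eef_pos': array([245.76087525, 573.80247157, 230.14445162]), 'eef_rot': array([ 8.34810460e-01,  5.50536324e-01, -9.91648205e-04,  5.19241808e-04]), 'force': array([ 0.37248068,  0.64712711, -0.58509872]), 'moment': array([ 0.02496045,  0.02831047, -0.00798416]), 'width': 1.0030700278577767}
top [465.08619915 -11.79188121 935.24560708]
side [ 250.18488198 -750.34135605  424.87039702]
wrist [177.52103516 603.68319538 372.4008198 ]
```

View pics/top0.png

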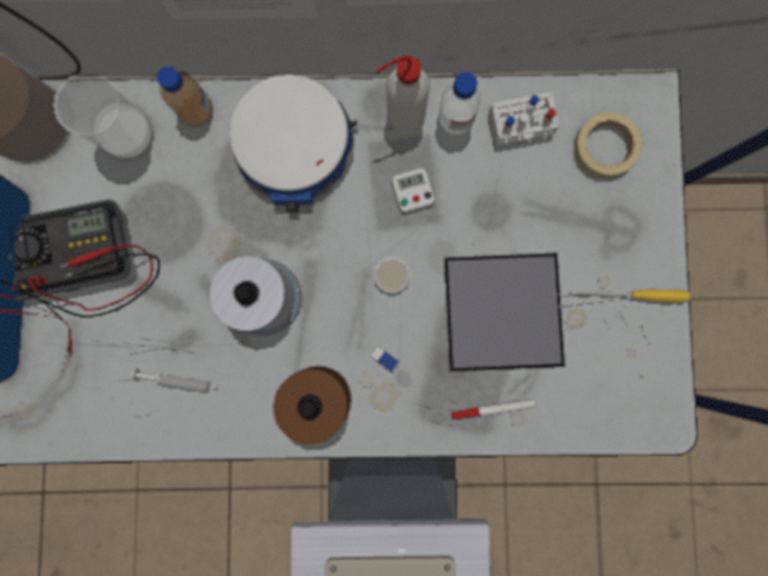

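View pics/side0.png

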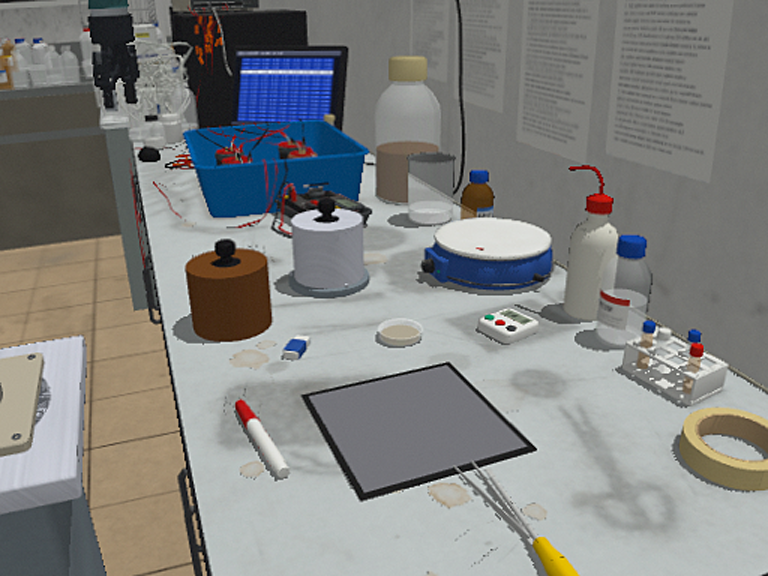

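View pics/wrist0.png

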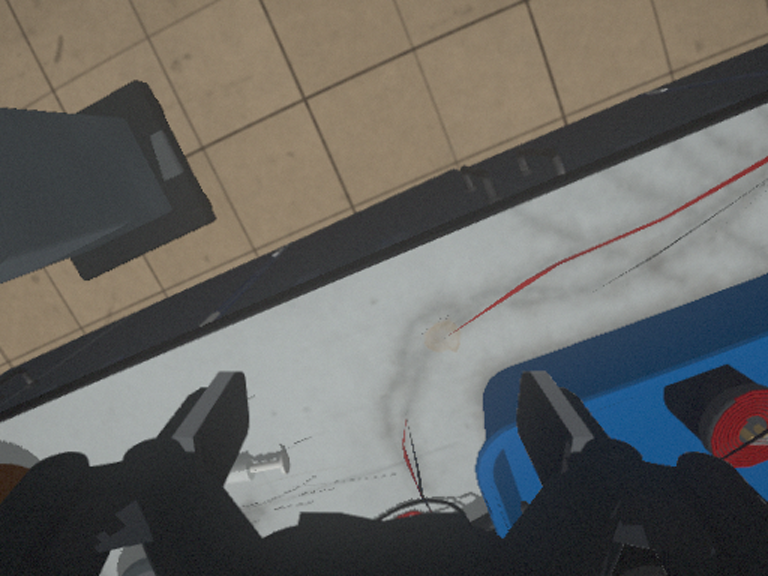

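Candidates for the hood in the top view (shown at 1.5x):
- Silver cap with a black knob at (247,293), on a grey foot.
- Brown cap with a black knob at (310,406), the look-alike.
- Blue and white pot at (290,135), with no knob.

I choose the silver one. The candidate for the mat is the dark square at (505,311). Next I'll measure both and take a close crop.

```bash
python3 - <<'E'
from h import *
c=cap('top'); save(c,'crop1.png',(120,150,390,260),2.9)
X=cloud(c); f=c['frame'].astype(int)
# hood top points
roi=np.zeros(X.shape[:2],bool); roi[155:240,130:215]=1
for lo,hi in [(100,114),(118,130),(130,145),(8,16),(90,104)]:
    m=roi&(X[...,2]>lo)&(X[...,2]<hi); P=X[m]
    if len(P): print(lo,hi,len(P),np.median(P,0),P.min(0),P.max(0))
# knob blob
g=f.sum(2); m=roi&(g<150); 
n,l,st,ce=cv2.connectedComponentsWithStats(m.astype(np.uint8)); 
for i in range(1,n):
    if st[i,4]>50: print('dark',ce[i],st[i], atz(c,ce[i],128), np.nanmedian(X[l==i],0))
# hood top circle
m=roi&(X[...,2]>100)&(X[...,2]<114)
cn=max(cv2.findContours((roi&(X[...,2]>100)).astype(np.uint8),0,1)[0],key=cv2.contourArea)
P=np.array([atz(c,p,108) for p in cn[:,0].astype(float)])
A=np.c_[2*P[:,:2],np.ones(len(P))]; s=np.linalg.lstsq(A,(P[:,:2]**2).sum(1),rcond=None)[0]; print('circ',s[:2],np.sqrt(s[2]+s[:2]@s[:2]))
# mat
roi=np.zeros(X.shape[:2],np.uint8); roi[160:255,285:385]=1
m=((g<380)&(roi>0)).astype(np.uint8); m=cv2.morphologyEx(m,cv2.MORPH_OPEN,np.ones((5,5)))
cn=max(cv2.findContours(m,0,1)[0],key=cv2.contourArea)
r=cv2.minAreaRect(cn); b=cv2.boxPoints(r); W=np.array([atz(c,p,3) for p in b.astype(float)]); print('mat',r,W.round(1),W.mean(0),[np.linalg.norm(W[i]-W[i-1]) for i in range(4)])
for nme,uv in [('eraser',(257,239)),('timer',(275,127)),('brown',(207,271))]: print(nme,atz(c,uv,10))
E
```

```text
100 114 1810 [519.8082454  205.02215796 104.38416543] [468.10522876 151.74284136 100.02012205] [575.39513104 263.04027255 108.78703299]
118 130 13 [517.70485593 194.73027356 126.53258998] [509.01420841 192.47272207 120.66908687] [532.99547115 200.80082649 129.97735514]
130 145 118 [521.42349197 205.04116626 133.80086986] [508.84174103 193.33225449 130.0199522 ] [532.6344151  216.96448969 137.90402267]
8 16 329 [499.4452588  165.2851108   12.13922327] [458.33356152 142.35273661   8.00231425] [582.18542633 238.43155608  15.95374095]
90 104 763 [519.75518279 203.3058957  103.07767885] [468.10159601 151.48105561  90.3109223 ] [575.39513104 263.04027255 103.99305149]
dark [163.77906977 195.11627907] [157 188  15  15 172] [519.5718709  201.39592943 128.        ] [519.46341008 201.54405613 132.31766756]
circ [520.71632753 205.66121008] 53.97015111963876
mat ((329.4710388183594, 211.58822631835938), (85.13172912597656, 91.58879089355469), 88.18170166015625) [[ 586.   -61.9    3. ]
 [ 590.2 -290.2    3. ]
 [ 380.  -289.3    3. ]
 [ 375.2  -65.     3. ]] [ 482.86780064 -176.58712306    3.        ] [np.float64(210.87040932662524), np.float64(228.368683910969), np.float64(210.23893763720946), np.float64(224.38311261550612)]
eraser [416.84038671   3.43719625  10.        ]
timer [695.00793449 -44.84295976  10.        ]
brown [341.1378956 125.9832344  10.       ]
```

View pics/crop1.png

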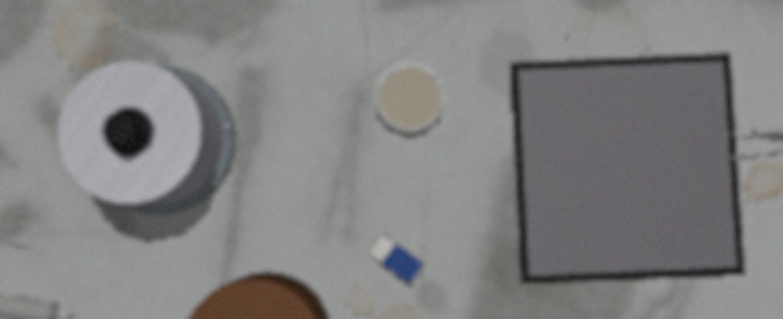

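The crop shows the silver hood (knob at (128,132), foot ring visible to its lower right) and the mat corners at about (515,63), (728,55), (743,271) and (523,281). I'll measure the mat from those corners and cross-check the knob from the side camera.

```bash
python3 - <<'E'
from h import *
c=cap('top')
cr=np.array([(515,63),(728,55),(743,271),(523,281)])/2.9+np.array([120,150])
W=np.array([atz(c,p,3) for p in cr]); print(W.round(1),W.mean(0),[np.linalg.norm(W[i]-W[i-1]).round(1) for i in range(4)])
s=cap('side'); X=cloud(s); f=s['frame'].astype(int).sum(2)
roi=np.zeros(f.shape,bool); roi[128:152,200:235]=1
m=roi&(f<150); print(m.sum(),np.nanmedian(X[m],0)); v,u=np.nonzero(m); print(u.min(),u.max(),v.min(),v.max())
print(proj(s,[[520.5,205,128],[520.5,205,138],[520.5,205,108]]), proj(c,[[520.5,205,128]]))
sc=np.array([(303,395),(447,363),(536,450),(362,499)])/1.5
S=np.array([atz(s,p,3) for p in sc]); print(S.round(1),S.mean(0))
E
```

```text
[[ 582.4  -99.9    3. ]
 [ 586.9 -283.     3. ]
 [ 402.4 -289.2    3. ]
 [ 395.9 -103.     3. ]] [ 491.92545029 -193.78575066    3.        ] [np.float64(186.5), np.float64(183.1), np.float64(184.6), np.float64(186.3)]
284 [527.12392078 205.40813385 104.89702003]
200 234 128 147
[[217.19910823 135.14591527]
 [217.01464163 130.89040453]
 [217.56540763 143.56616254]] [[162.10501356 194.70798814]]
[[ 395.4 -106.3    3. ]
 [ 578.1 -101.5    3. ]
 [ 585.4 -289.5    3. ]
 [ 400.8 -293.2    3. ]] [ 489.9442167  -197.62065646    3.        ]
```

Emit:
servo_tool --pt "35 -47 0 0 85" --pt "70 -94 0 0 85" --pt "105 -141 0 0 85" --pt "140 -188 0 0 85" --pt "175 -235 0 0 85"

```text
t: 0.92
eef_pos: [422.1, 338.0, 231.5]
eef_rot: [0.835, 0.551, 0.0, 0.0]
force: [0.6, -0.1, 0.3]
width: 0.997
```

```bash
python3 - <<'E'
from h import *
s=cap('side'); save(s,'sidehood.png',(180,110,260,210),6)
E
```

```text
(no output)
```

View pics/sidehood.png

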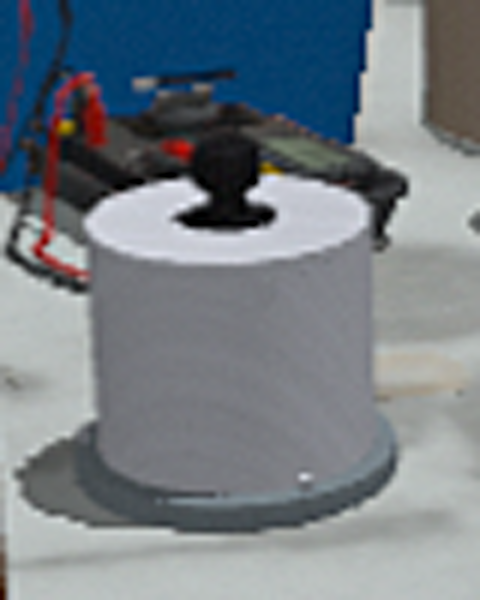

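Emit:
servo_tool --pt "35 -47 0 0 85" --pt "70 -94 0 0 85" --pt "98 -133 0 0 85" --pt "98 -133 0 0 85" --pt "98 -133 0 0 85"

```text
t: 1.6
eef_pos: [518.7, 206.7, 231.1]
eef_rot: [0.835, 0.55, -0.0, -0.0]
force: [-0.0, 0.3, 0.2]
width: 0.998
```

The side crop shows the silver hood standing on its grey foot, with the knob at about (227,165), in agreement with the top view. Now a wrist look to check alignment above the knob.

```bash
python3 - <<'E'
from h import *
w=cap('wrist'); save(w,'w1.png',s=1.5); print(proj(w,[[520.5,205,128],[520.5,205,108]])*1.5)
X=cloud(w); m=(X[...,2]>120)&(X[...,2]<145); P=X[m]; print(np.nanmedian(P,0),P.min(0),P.max(0))
m=(X[...,2]>90)&(X[...,2]<114);m&=np.hypot(X[...,0]-520,X[...,1]-205)<70; P=X[m]; print(np.median(P,0),P.min(0),P.max(0))
E
```

```text
[[380.54217624 293.11081987]
 [380.69665709 283.01937344]]
[508.66118063 196.54211778 126.47889673] [340.34754934 102.69867427 120.00804355] [776.3372964  395.81244578 135.52338254]
[514.16165424 209.03300762 103.51030493] [465.58114124 151.23227706  90.03145348] [575.33276669 260.70471676 107.39444043]
```

View pics/w1.png

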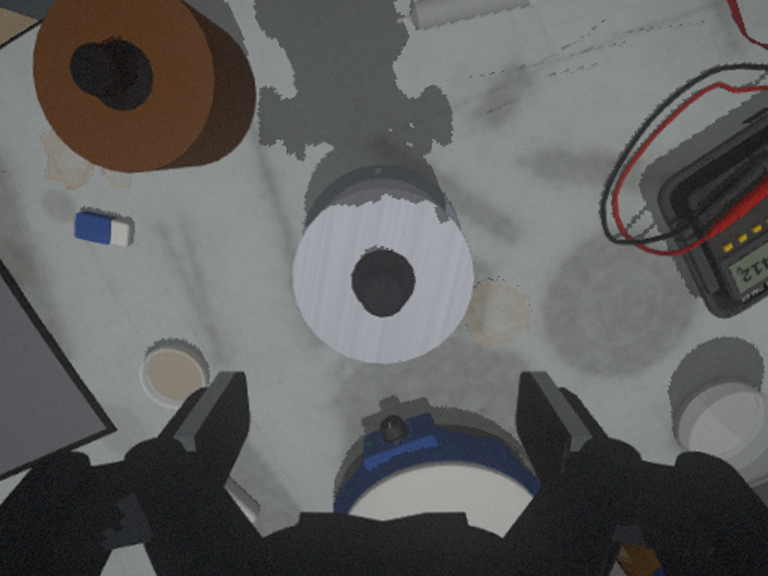

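The hood disc is centred at (383,278) between the jaws, which matches the estimate. I'll descend and grip the knob.

Emit:
servo_tool --pt "2 -1 -40 0 85" --pt "2 -1 -80 0 60" --pt "2 -1 -105 0 50" --pt "2 -1 -119 0 45" --pt "2 -1 -119 0 45"

```text
t: 2.28
eef_pos: [520.0, 206.1, 111.6]
eef_rot: [0.834, 0.551, -0.001, -0.0]
force: [-0.2, -0.6, 0.2]
width: 0.526
```

Emit:
servo_tool --pt "0 0 0 0 15" --pt "0 0 0 0 10" --pt "0 0 0 0 10" --pt "0 0 0 0 10" --pt "0 0 0 0 10"

```text
t: 2.9
eef_pos: [521.9, 205.7, 113.8]
eef_rot: [0.835, 0.55, 0.001, 0.0]
force: [-2.6, -1.1, 5.9]
width: 0.288
```

Emit:
servo_tool --pt "0 0 0 0 45" --pt "0 0 0 0 45" --pt "0 0 -4 0 45" --pt "0 0 -5 0 45" --pt "0 0 -5 0 45"

```text
t: 3.52
eef_pos: [520.9, 205.4, 106.9]
eef_rot: [0.835, 0.551, -0.0, -0.0]
force: [-0.2, 0.4, 0.0]
width: 0.531
```

Emit:
servo_tool --pt "0 0 0 0 15" --pt "0 0 0 0 10" --pt "0 0 0 0 10" --pt "0 0 0 0 10" --pt "0 0 0 0 10"

```text
t: 4.15
eef_pos: [521.3, 205.7, 107.6]
eef_rot: [0.835, 0.551, 0.0, -0.0]
force: [-1.5, 1.8, 3.3]
width: 0.292
```

Emit:
servo_tool --pt "0 0 3 0 10" --pt "0 0 8 0 10" --pt "0 0 15 0 10" --pt "0 0 20 0 10" --pt "0 0 20 0 10"

```text
t: 4.78
eef_pos: [521.7, 205.6, 128.1]
eef_rot: [0.835, 0.551, 0.001, 0.0]
force: [-0.2, 0.4, -3.6]
width: 0.292
```

```bash
python3 - <<'E'
from h import *
s=cap('side'); save(s,'side2.png',(150,60,290,210),4); print(arm.read_state()['force'])
E
```

```text
[ 0.19972514  0.0769835  -3.10086619]
```

View pics/side2.png

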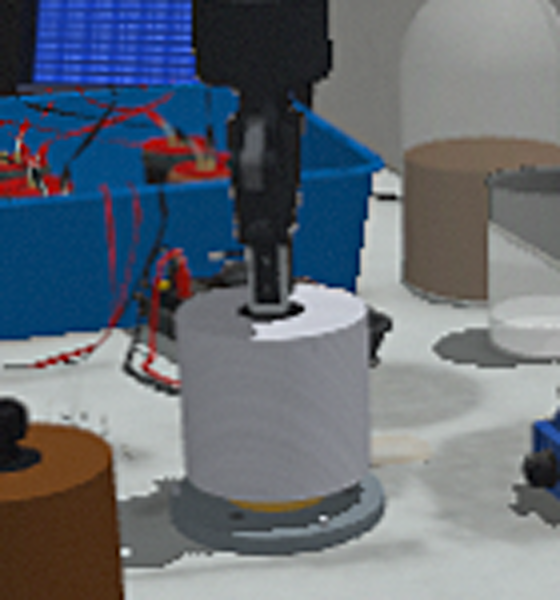

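The hood is lifted cleanly, weighs about 3.3 N and hangs upright. I'll go straight up until it clears the handle.

Emit:
servo_tool --pt "0 0 15 0 10" --pt "0 0 35 0 10" --pt "0 0 55 0 10" --pt "0 0 75 0 10" --pt "0 0 92 0 10"

```text
t: 5.45
eef_pos: [521.4, 205.6, 221.0]
eef_rot: [0.835, 0.551, 0.001, 0.0]
force: [0.3, 0.3, -3.3]
width: 0.288
```

Emit:
servo_tool --pt "-1 -15 0 0 10" --pt "-4 -50 0 0 10" --pt "-7 -95 0 0 10" --pt "-10 -140 0 0 10" --pt "-14 -185 0 0 10"

```text
t: 6.08
eef_pos: [505.9, 18.4, 218.4]
eef_rot: [0.835, 0.55, -0.001, -0.0]
force: [0.7, 0.7, -3.5]
width: 0.288
```

Emit:
servo_tool --pt "-4 -45 0 0 10" --pt "-8 -90 0 0 10" --pt "-12 -135 0 0 10" --pt "-15 -180 0 0 10" --pt "-17 -213 0 0 10"

```text
t: 6.7
eef_pos: [488.5, -194.7, 218.3]
eef_rot: [0.835, 0.55, -0.001, -0.001]
force: [0.2, -0.2, -3.3]
width: 0.289
```

```bash
python3 - <<'E'
from h import *
print(arm.read_state())
for n in ['side','top']:
    s=cap(n); save(s,n+'3.png',s=1.5)
E
```

```text
{'t': 6.7, 'q': array([-5.01869215e-01,  1.09984483e-01, -2.58009389e-01,  1.20454497e+00,
       -6.89282578e-04, -9.52083158e-02]), 'joint_velocities': array([-0.45513107,  0.13427212,  0.14683967,  0.01855475,  0.00900402,
       -0.45885178]), 'joint_torque': array([  1.6637595 , -37.33205438,  29.74765599,   0.06166609,
        -0.12254236,   0.27859985]), 'eef_pos': array([ 488.50354   , -194.71388489,  218.33615116]), 'eef_rot': array([ 8.35327174e-01,  5.49752339e-01, -7.12216421e-04, -6.08782424e-04]), 'force': array([ 0.17179279, -0.22412633, -3.34356379]), 'moment': array([ 0.0035378 , -0.08429677,  0.00020118]), 'width': 0.2892561225466052}
```

View pics/side3.png

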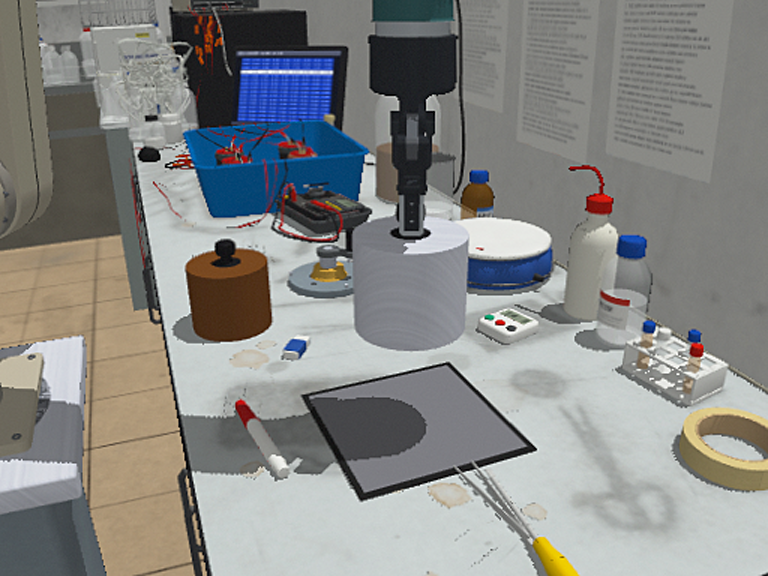

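View pics/top3.png

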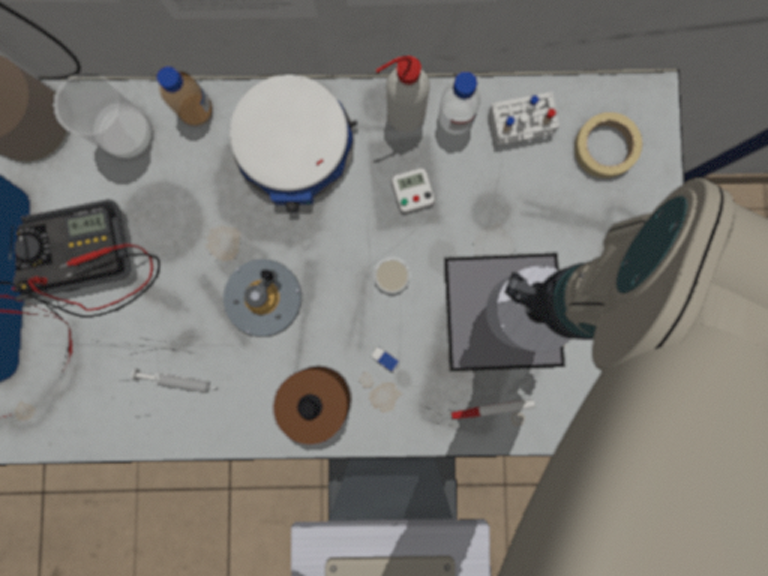

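The top view shows the hood above the mat, the foot exposed and the crank handle at (268,275). The hood is centred over the mat, so I'll lower it.

Emit:
servo_tool --pt "1 0 -25 0 10" --pt "1 0 -55 0 10" --pt "1 0 -85 0 10" --pt "1 0 -105 0 10" --pt "1 0 -113 0 10"

```text
t: 7.42
eef_pos: [489.0, -191.5, 104.3]
eef_rot: [0.835, 0.551, -0.001, -0.002]
force: [-0.0, 0.4, -2.4]
width: 0.287
```

Emit:
servo_tool --pt "0 0 -2 0 10" --pt "0 0 -4 0 10" --pt "0 0 -6 0 10" --pt "0 0 -7 0 10" --pt "0 0 -7 0 10"

```text
t: 8.05
eef_pos: [491.2, -192.6, 99.5]
eef_rot: [0.835, 0.551, 0.0, 0.0]
force: [-0.2, 0.7, -3.9]
width: 0.293
```

Emit:
servo_tool --pt "0 0 -1 0 10" --pt "0 0 -1.5 0 10" --pt "0 0 -2 0 10" --pt "0 0 -2 0 10" --pt "0 0 -2 0 10"

```text
t: 8.68
eef_pos: [491.4, -192.8, 98.5]
eef_rot: [0.835, 0.55, 0.0, 0.0]
force: [-2.8, 1.5, 6.0]
width: 0.291
```

Emit:
servo_tool --pt "0 0 0.5 0 30" --pt "0 0 0.5 0 40" --pt "0 0 0.5 0 50" --pt "0 0 0.5 0 55" --pt "0 0 0.5 0 55"

```text
t: 9.3
eef_pos: [491.1, -192.5, 97.7]
eef_rot: [0.835, 0.551, -0.0, -0.0]
force: [-0.6, 0.1, 0.1]
width: 0.647
```

Emit:
servo_tool --pt "0 0 10 0 60" --pt "0 0 30 0 60" --pt "0 0 60 0 60" --pt "0 0 90 0 60" --pt "0 0 120 0 60"

```text
t: 9.93
eef_pos: [491.2, -192.5, 219.6]
eef_rot: [0.835, 0.551, 0.0, 0.0]
force: [0.2, -0.4, 0.2]
width: 0.705
```

Emit:
servo_tool --pt "0 50 0 0 60" --pt "0 100 0 0 60" --pt "0 150 0 0 60" --pt "0 200 0 0 60" --pt "0 230 0 0 60"

```text
t: 10.55
eef_pos: [491.0, 39.6, 218.7]
eef_rot: [0.834, 0.551, 0.001, 0.0]
force: [0.7, 0.5, 0.3]
width: 0.702
```

```bash
python3 - <<'E'
from h import *
print(arm.read_state()['eef_pos'])
for n in ['side','top','wrist']:
    s=cap(n); save(s,n+'4.png',s=1.5)
    if n=='top': save(s,'topp.png',(130,150,230,240),7)
    X=cloud(s)
    if n=='wrist':print(np.nanmedian(X[60:300:60,50:500:60],2-2)[0])
E
```

```text
[490.99171853  39.55237499 218.74812791]
[ 379.16940222 -162.36742621    2.36513809]
```

View pics/side4.png

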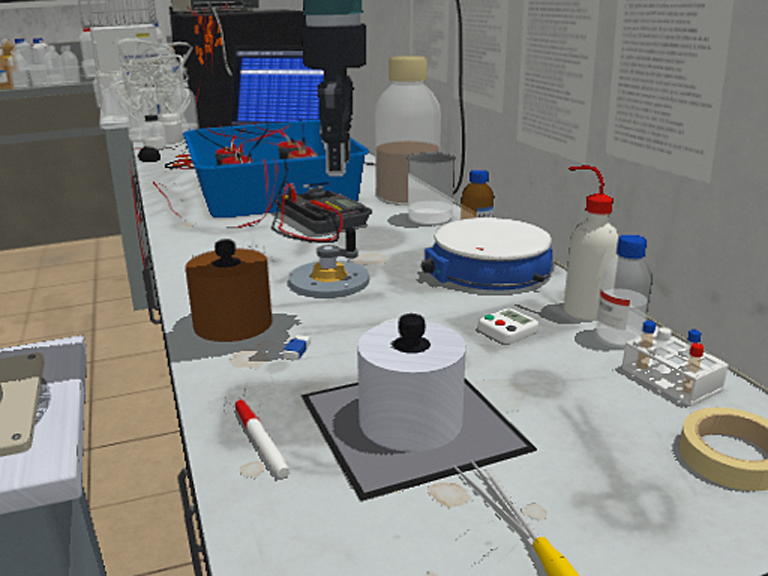

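View pics/topp.png

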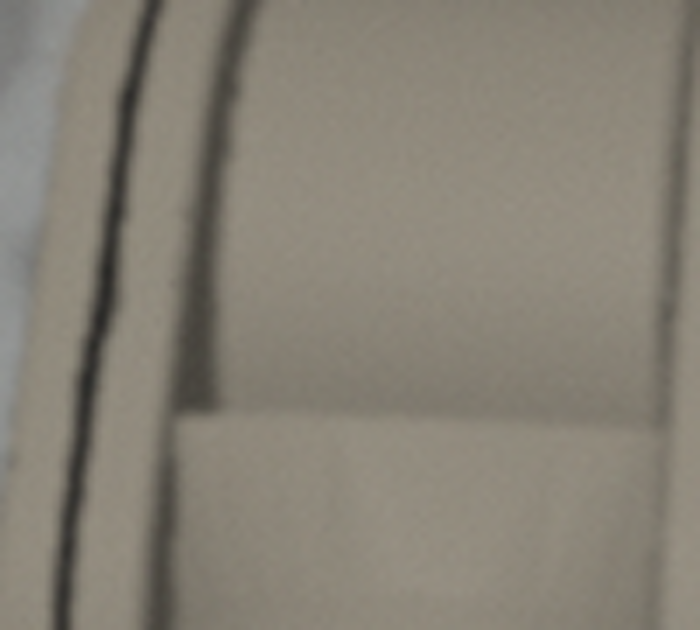

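View pics/wrist4.png

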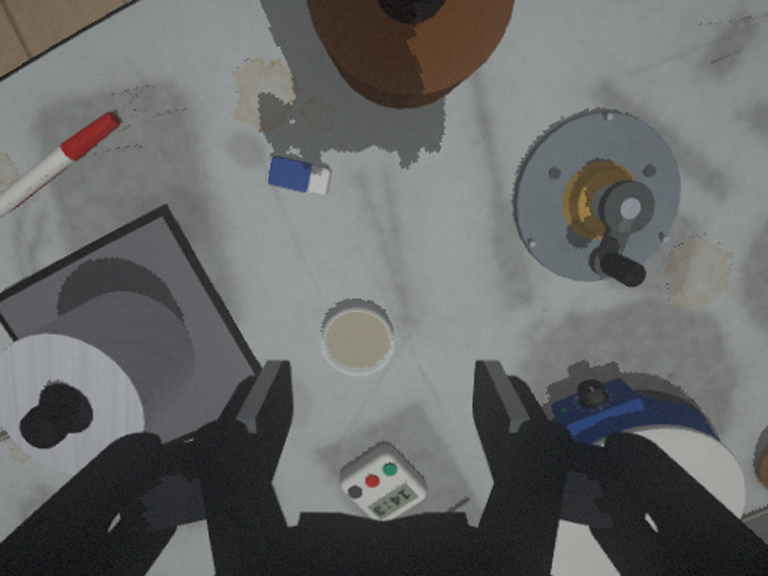

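The hood stands upright on the mat and is let go. The wrist view shows the bolt head at (629,208) and the handle top at (629,272). Next I'll locate the axis and the handle.

```bash
python3 - <<'E'
from h import *
w=cap('wrist'); s=cap('side'); t=cap('top')
save(w,'w5c.png',(330,60,470,200),4); save(s,'s5c.png',(180,135,260,205),7)
X=cloud(w)
for nm,uv in [('foot centre z12',(597/1.5,195/1.5,12)),('head',(629/1.5,208/1.5,60)),('htop',(631/1.5,272/1.5,92)),('hbot',(605/1.5,257/1.5,58))]:
    print(nm,atz(w,uv[:2],uv[2]),X[int(uv[1]),int(uv[0])])
im=cv2.imread('pics/top3.png')[:,:,::-1]
for nm,uv,z in [('top foot',(263,298),12),('top head',(257,295),58),('htop',(267,273),92)]: print(nm,atz(t,(uv[0]/1.5,uv[1]/1.5),z))
E
```

```text
foot centre z12 [515.29318308 202.55686485  12.        ] [511.11890992 196.49635216  27.68980594]
head [518.7794341 201.6850623  60.       ] [519.39590278 203.468815    55.65678771]
htop [546.8271808  178.87238536  92.        ] [546.80613709 178.84084755  90.84548312]
hbot [545.22916037 178.68209701  58.        ] [544.10915243 177.86428413  59.60789267]
top foot [518.26880114 203.57037096  12.        ]
top head [520.43146181 202.21162834  58.        ]
htop [551.28863496 179.07496154  92.        ]
```

View pics/w5c.png

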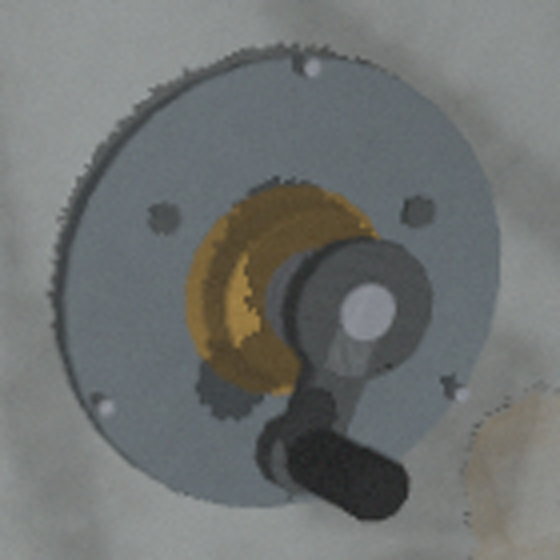

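View pics/s5c.png

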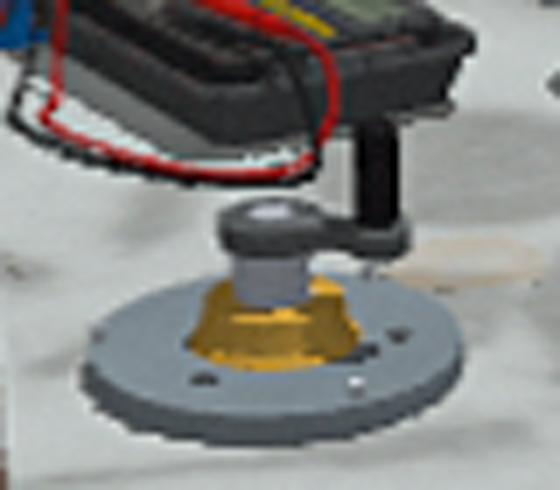

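The crops show the bolt head at crop pixel (367,311), the upright black handle with its top at (377,487), and the arm pointing at about -40° in the world frame. That agrees with the top view (radius ~37 mm, expected 38). I'll move above the handle and set the jaws tangential.

Emit:
servo_tool --pt "14 50 -20 -6 60" --pt "30 90 -50 -12 60" --pt "50 125 -80 -17 60" --pt "57 139.5 -90 -17 60" --pt "57 139.5 -90 -17 60"

```text
t: 11.48
eef_pos: [548.0, 176.4, 127.2]
eef_rot: [0.907, 0.421, -0.001, 0.0]
force: [0.6, -0.6, 1.0]
width: 0.702
```

```bash
python3 - <<'E'
from h import *
st=arm.read_state();print(st['eef_pos'],st['eef_rot'],st['q'])
w=cap('wrist'); s=cap('side'); 
cv2.imwrite('pics/w6.png',cv2.resize(w['frame'],None,fx=1.5,fy=1.5)[:,:,::-1]); save(s,'s6.png',(180,115,260,205),6)
from pickle import dump; dump((w,s),open('f6.pkl','wb'))
print(proj(w,[[518.5,202.5,57],[547,179,92],[547,179,75]])*1.5)
E
```

```text
[548.03258737 176.38043971 127.20619528] [ 9.06852764e-01  4.21446385e-01 -1.00409117e-03  3.90451217e-05] [ 1.99381181e-01  2.66154492e-01 -2.70081416e-01  1.03649486e+00
 -5.44809204e-04  9.00098208e-01]
[[384.26519358 227.57768611]
 [385.17340053 331.6101312 ]
 [385.05922394 317.13654509]]
```

View pics/w6.png

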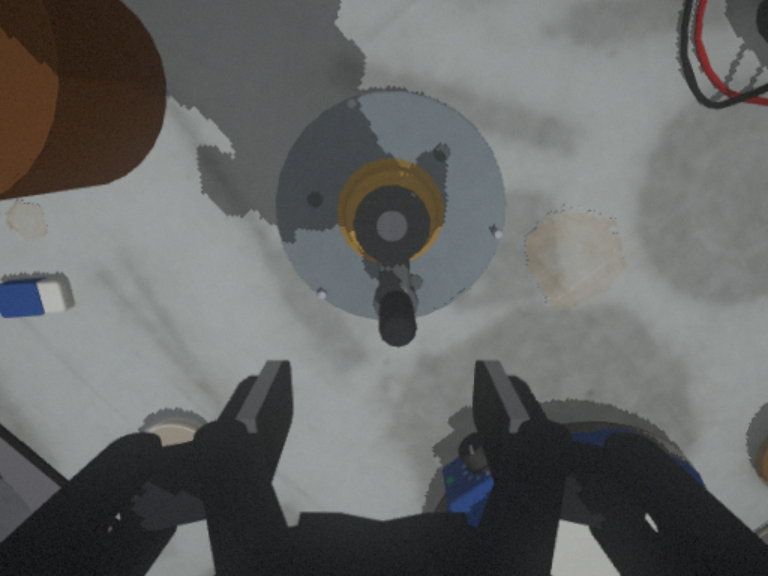

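View pics/s6.png

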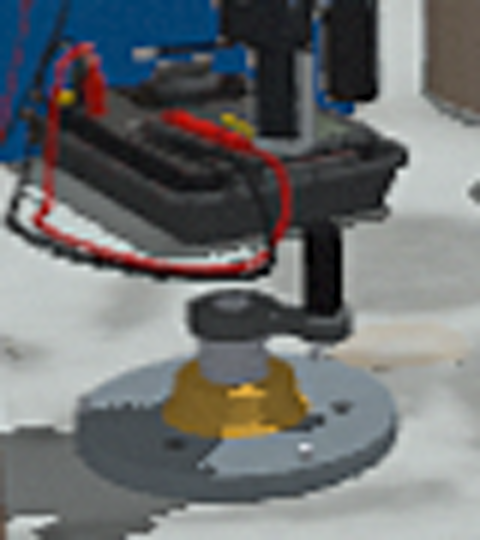

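```bash
python3 - <<'E'
from h import *
from pickle import load
w,s=load(open('f6.pkl','rb'))
for nm,uv,z in [('foot',(391,204),12),('head',(392,225),57),('htop',(397.5,331),92),('hbot',(395,302),58)]: print(nm,atz(w,np.array(uv)/1.5,z))
S=lambda p:np.array(p)/6+np.array([180,115])
for nm,uv,z in [('foot',(238,412),12),('head',(235,302),57),('htop',(323,222),92),('hbot',(323,322),58)]: print('side',nm,atz(s,S(uv),z))
E
```

```text
foot [516.65152555 208.93039604  12.        ]
head [519.86534672 205.96709978  57.        ]
htop [550.03337671 183.0271683   92.        ]
hbot [549.01521605 183.56187807  58.        ]
side foot [518.99728587 196.81874427  12.        ]
side head [520.36897629 199.04969968  57.        ]
side htop [550.40815518 178.61587819  92.        ]
side hbot [544.18452583 162.99591646  58.        ]
```

Emit:
servo_tool --pt "2 4 0 0 50" --pt "2 4 0 0 50" --pt "2 4 0 0 50" --pt "2 4 0 0 50" --pt "2 4 0 0 50"

```text
t: 12.2
eef_pos: [550.1, 180.9, 127.8]
eef_rot: [0.907, 0.421, -0.0, -0.0]
force: [0.5, -0.1, -0.8]
width: 0.586
```

```bash
python3 - <<'E'
from h import *
st=arm.read_state();print(st['eef_pos'],st['eef_rot'])
w=cap('wrist'); save(w,'w7.png',s=1.5)
print(proj(w,[[518.5,202.5,57],[547,179,92],[547,179,75]])*1.5)
from pickle import dump; dump(w,open('f7.pkl','wb'))
E
```

```text
[550.05357646 180.94044214 127.80651764] [ 9.07016722e-01  4.21094601e-01 -5.60165633e-05 -7.72298160e-06]
[[373.48081777 230.21929861]
 [373.32990972 334.07732379]
 [374.06991667 319.45577177]]
```

View pics/w7.png

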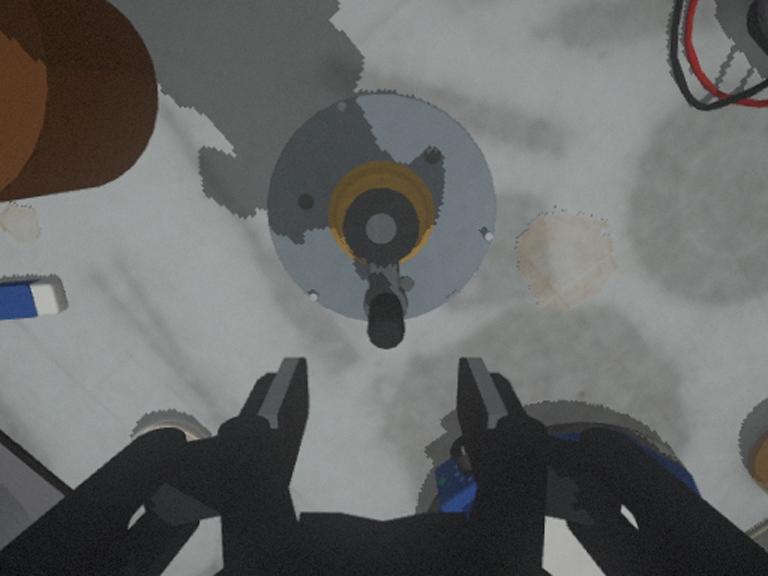

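```bash
python3 - <<'E'
from h import *
from pickle import load
w=load(open('f7.pkl','rb')); X=cloud(w)
for nm,uv,z in [('foot',(382,207),12),('head',(381,228),57),('htop',(386,333),92),('hbot',(385,304),58),('tcp?',(383.5,400),128)]: print(nm,atz(w,np.array(uv)/1.5,z),X[int(uv[1]/1.5),int(uv[0]/1.5)])
print(proj(w,[[550.1,180.9,127.8],[550.1,180.9,92]])*1.5)
E
```

```text
foot [517.04969965 208.74364975  12.        ] [512.64809901 211.96236007  56.60459797]
head [519.9424813  205.80423524  57.        ] [520.07469901 205.68736185  55.94367401]
htop [549.98762045 183.28762825  92.        ] [550.00373706 183.00941539  91.53328345]
hbot [549.04285677 183.7412177   58.        ] [543.91487675 187.37632421  75.06221786]
tcp? [557.02460404 175.95976625 128.        ] [6.13246648e+02 1.28001279e+02 5.82354260e-01]
[[381.49261632 377.66612857]
 [381.73104554 336.66191216]]
```

The axis is at about (520, 205.8) and the handle at (550, 183), which gives radius 37.6 mm (38 expected) and angle -37°. Both depths agree with 56 and 92 mm. I'll descend around the handle with the jaws wide open.

Emit:
servo_tool --pt "0 2 -10 3 50" --pt "0 2 -25 3 50" --pt "0 2 -40 3 50" --pt "0 2 -55 3 50" --pt "0 2 -63 3 50"

```text
t: 12.88
eef_pos: [549.2, 182.7, 63.1]
eef_rot: [0.896, 0.445, -0.001, -0.0]
force: [-0.1, -0.4, 0.3]
width: 0.588
```

Emit:
servo_tool --pt "0 0 0 0 26" --pt "0 0 0 0 24" --pt "0 0 0 0 24" --pt "0 0 0 0 24" --pt "0 0 0 0 24"

```text
t: 13.5
eef_pos: [550.3, 183.0, 65.1]
eef_rot: [0.896, 0.445, 0.0, 0.0]
force: [-0.3, -0.3, 0.2]
width: 0.279
```

```bash
python3 - <<'E'
from h import *
st=arm.read_state();print(st['eef_pos'],st['force'])
w=cap('wrist'); save(w,'w8.png',s=1.5); s=cap('side'); save(s,'s8.png',(180,105,260,205),6)
E
```

```text
[550.33928669 183.03579551  65.10781097] [-0.33828835 -0.34801365  0.22731564]
```

View pics/w8.png

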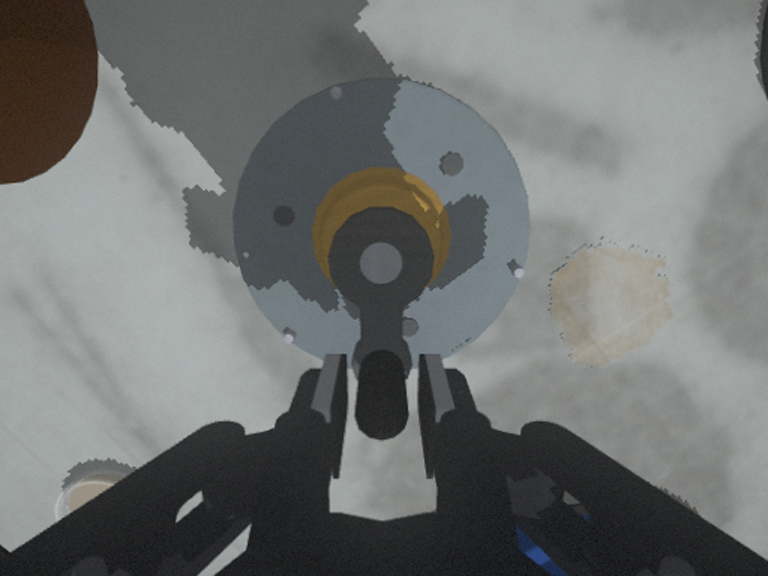

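View pics/s8.png

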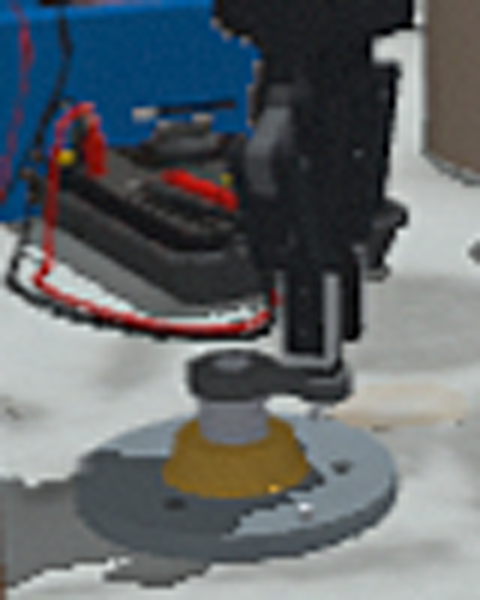

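The handle sits centred and loose between the pads, at (381,395) between 345 and 420, and the jaws are tangential. I'll print waypoint tables for turning counter-clockwise with the tool following.

```bash
cat > look.py <<'E'
from h import *
import sys
st=arm.read_state(); w=cap('wrist'); save(w,sys.argv[1],s=1.5)
X=cloud(w)
p=proj(w,[[520,205.8,57]])[0]; u,v=int(round(p[0])),int(round(p[1]))
P=X[v-5:v+6,u-5:u+6].reshape(-1,3)
print('eef',st['eef_pos'].round(1),'F',st['force'].round(1),'M',st['moment'].round(2),'px',p.round(),'headz',np.nanmedian(P[:,2]).round(2),'t',st['t'])
E
python3 look.py w9.png; python3 - <<'E'
import numpy as np
for a0 in [-36.9+20*i for i in range(8)]:
    f=lambda a:38*np.array([np.cos(np.radians(a)),np.sin(np.radians(a))])
    print(round(a0,1),[[*(f(a0+4*k)-f(a0)).round(1).tolist(),0,4*k,24] for k in range(1,6)])
E
```

```text
eef [550.2 183.   65. ] F [-1.2  0.7  0.5] M [ 0.04 -0.    0.04] px [254. 175.] headz 56.97 t 13.6
-36.9 [[1.5, 2.2, 0, 4, 24], [2.9, 4.5, 0, 8, 24], [4.1, 6.8, 0, 12, 24], [5.1, 9.3, 0, 16, 24], [6.0, 11.8, 0, 20, 24]]
-16.9 [[0.7, 2.6, 0, 4, 24], [1.2, 5.2, 0, 8, 24], [1.5, 7.8, 0, 12, 24], [1.6, 10.4, 0, 16, 24], [1.6, 13.1, 0, 20, 24]]
3.1 [[-0.2, 2.6, 0, 4, 24], [-0.7, 5.3, 0, 8, 24], [-1.3, 7.8, 0, 12, 24], [-2.0, 10.4, 0, 16, 24], [-3.0, 12.9, 0, 20, 24]]
23.1 [[-1.1, 2.4, 0, 4, 24], [-2.4, 4.7, 0, 8, 24], [-3.9, 6.9, 0, 12, 24], [-5.5, 9.1, 0, 16, 24], [-7.2, 11.1, 0, 20, 24]]
43.1 [[-1.9, 1.9, 0, 4, 24], [-3.9, 3.6, 0, 8, 24], [-6.0, 5.2, 0, 12, 24], [-8.2, 6.6, 0, 16, 24], [-10.6, 7.9, 0, 20, 24]]
63.1 [[-2.4, 1.1, 0, 4, 24], [-4.9, 2.1, 0, 8, 24], [-7.4, 2.8, 0, 12, 24], [-10.0, 3.4, 0, 16, 24], [-12.6, 3.8, 0, 20, 24]]
83.1 [[-2.6, 0.2, 0, 4, 24], [-5.3, 0.3, 0, 8, 24], [-7.9, 0.1, 0, 12, 24], [-10.6, -0.2, 0, 16, 24], [-13.2, -0.7, 0, 20, 24]]
103.1 [[-2.6, -0.7, 0, 4, 24], [-5.1, -1.6, 0, 8, 24], [-7.5, -2.6, 0, 12, 24], [-9.9, -3.8, 0, 16, 24], [-12.1, -5.2, 0, 20, 24]]
```

The head reads z = 57.0, as expected before the drop.

Emit:
servo_tool --pt "1.5 2.2 0 4 24" --pt "2.9 4.5 0 8 24" --pt "4.1 6.8 0 12 24" --pt "5.1 9.3 0 16 24" --pt "6 11.8 0 20 24"

```text
t: 14.28
eef_pos: [555.8, 194.3, 64.7]
eef_rot: [0.804, 0.594, -0.001, 0.0]
force: [-1.4, -0.9, 0.7]
width: 0.278
```

```bash
python3 look.py w10.png
```

```text
eef [555.8 194.3  64.7] F [-1.4 -0.9  0.7] M [-0.31  0.15 -0.03] px [256. 176.] headz 56.7 t 14.275
```

View pics/w10.png

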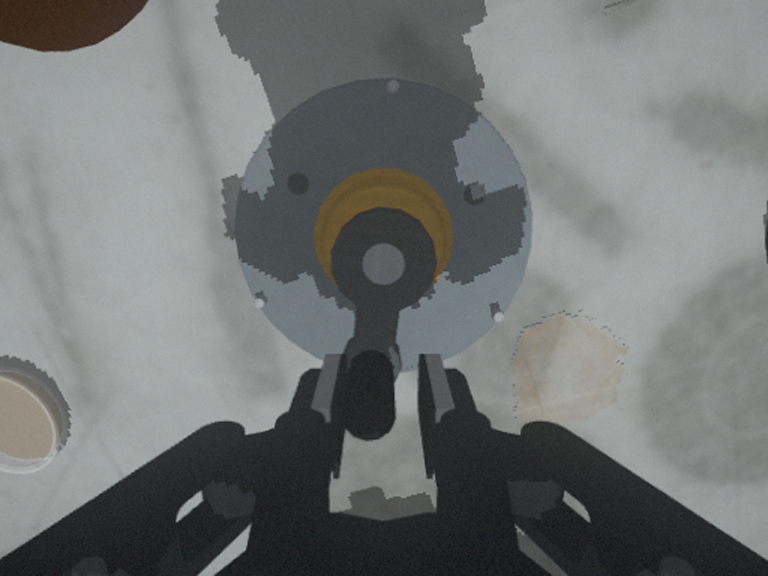

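The left pad is pushing the handle round and the head is still at 57, so there is no drop yet. Continuing.

Emit:
servo_tool --pt "0.7 2.6 0 4 24" --pt "1.2 5.2 0 8 24" --pt "1.5 7.8 0 12 24" --pt "1.6 10.4 0 16 24" --pt "1.6 13.1 0 20 24"

```text
t: 14.95
eef_pos: [557.6, 207.4, 64.7]
eef_rot: [0.689, 0.725, -0.0, 0.0]
force: [0.3, -1.7, -0.0]
width: 0.283
```

```bash
python3 look.py w11.png
```

```text
eef [557.6 207.4  64.7] F [ 0.3 -1.7 -0. ] M [-0.29 -0.   -0.03] px [256. 176.] headz 56.79 t 14.95
```

Emit:
servo_tool --pt "-0.2 2.6 0 4 24" --pt "-0.7 5.3 0 8 24" --pt "-1.3 7.8 0 12 24" --pt "-2 10.4 0 16 24" --pt "-3 12.9 0 20 24"

```text
t: 15.62
eef_pos: [555.0, 220.4, 64.8]
eef_rot: [0.553, 0.833, -0.0, 0.0]
force: [1.7, -2.0, 0.8]
width: 0.285
```

```bash
python3 look.py w12.png
```

```text
eef [555.  220.4  64.8] F [ 1.7 -2.   0.8] M [-0.25 -0.12 -0.01] px [255. 176.] headz 56.78 t 15.625
```

Emit:
servo_tool --pt "-1.1 2.4 0 4 24" --pt "-2.4 4.7 0 8 24" --pt "-3.9 6.9 0 12 24" --pt "-5.5 9.1 0 16 24" --pt "-7.2 11.1 0 20 24"

```text
t: 16.3
eef_pos: [548.0, 231.6, 64.9]
eef_rot: [0.4, 0.916, -0.0, 0.001]
force: [1.0, -0.9, -0.2]
width: 0.28
```

```bash
python3 look.py w13.png
```

```text
eef [548.  231.6  64.9] F [ 1.  -0.9 -0.2] M [-0.23 -0.08 -0.03] px [256. 175.] headz 56.82 t 16.3
```

View pics/w13.png

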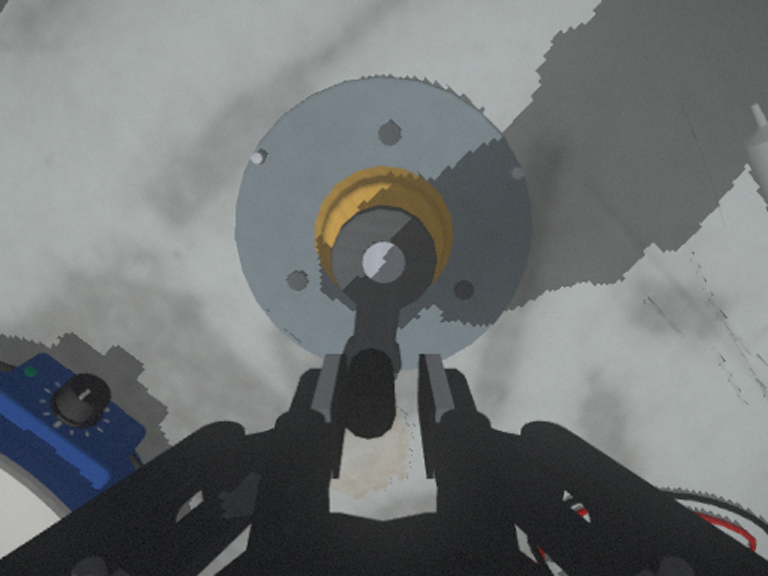

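Emit:
servo_tool --pt "-1.9 1.9 0 4 24" --pt "-3.9 3.6 0 8 24" --pt "-6 5.2 0 12 24" --pt "-8.2 6.6 0 16 24" --pt "-10.6 7.9 0 20 24"

```text
t: 16.98
eef_pos: [537.7, 239.7, 65.0]
eef_rot: [0.235, 0.972, 0.0, 0.001]
force: [2.1, -0.9, 0.6]
width: 0.279
```

```bash
python3 look.py w14.png
```

```text
eef [537.7 239.7  65. ] F [ 2.1 -0.9  0.6] M [-0.16 -0.33 -0.03] px [256. 175.] headz 49.25 t 16.975
```

The head now reads z = 49.2, so the bolt has dropped about 8 mm. I'll check the picture.

```bash
python3 - <<'E'
from h import *
s=cap('side'); save(s,'s14.png',(180,105,260,205),5)
E
python3 look.py w15.png
```

```text
eef [537.3 239.9  65. ] F [0.5 0.7 0.2] M [-0.12 -0.16  0.  ] px [255. 175.] headz 49.14 t 17.075
```

View pics/w15.png

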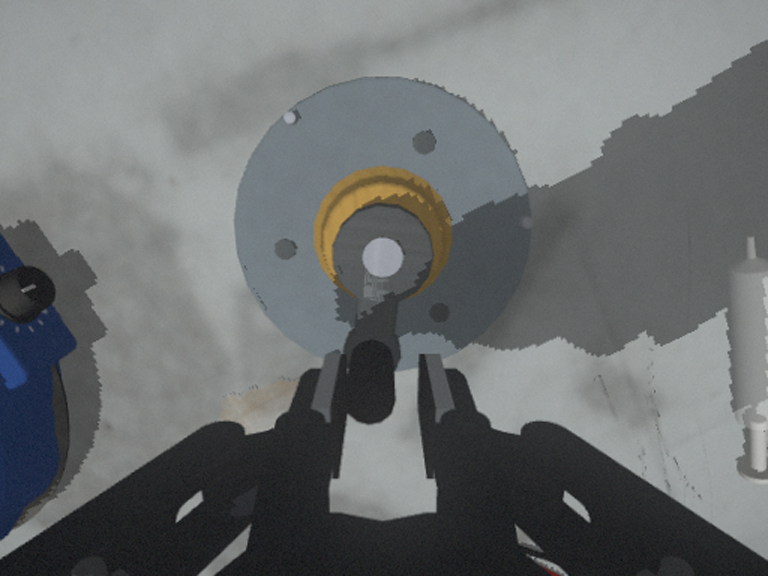

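View pics/s14.png

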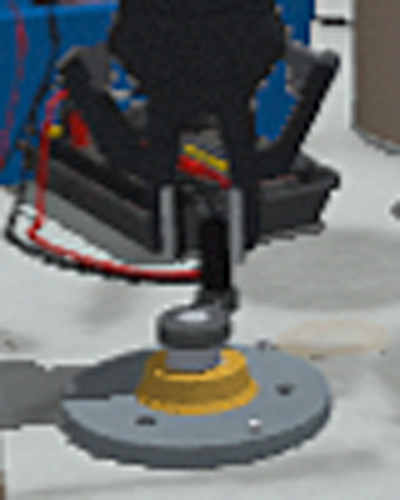

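The drop is confirmed in both views: the head is low in the boss and the handle is low between the pads at (371,380). I'll follow it down 8 mm, centre on the handle and close.

Emit:
servo_tool --pt "1 -0.6 -3 -2 24" --pt "2 -1.2 -6 -4 24" --pt "3.2 -1.8 -8.5 -5.5 24" --pt "3.2 -1.8 -8.5 -5.5 24" --pt "3.2 -1.8 -8.5 -5.5 24"

```text
t: 17.75
eef_pos: [540.2, 238.0, 56.3]
eef_rot: [0.282, 0.96, -0.0, -0.0]
force: [1.0, -0.7, 0.2]
width: 0.284
```

```bash
python3 look.py w16.png
```

```text
eef [540.2 238.   56.3] F [ 1.  -0.7  0.2] M [-0.02  0.01  0.03] px [255. 180.] headz 49.35 t 17.75
```

View pics/w16.png

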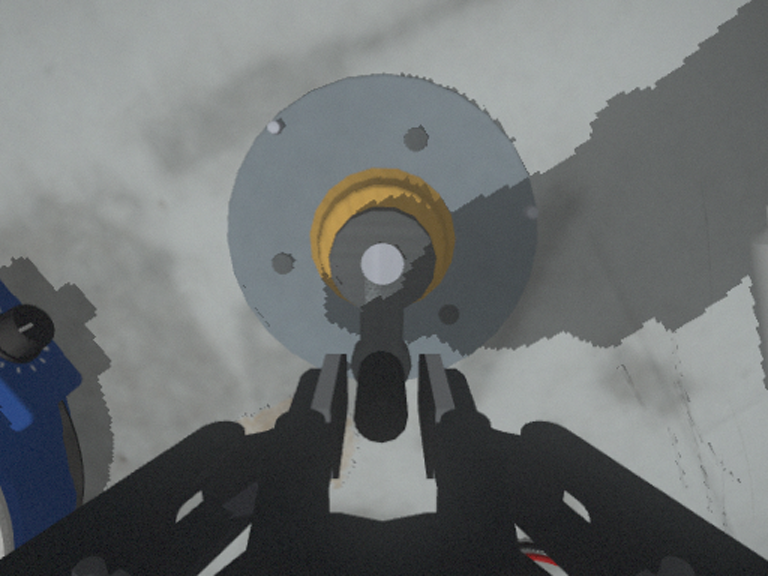

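The handle is centred again at (381,395). I'll close on it.

Emit:
servo_tool --pt "0 0 0 0 14" --pt "0 0 0 0 6" --pt "0 0 0 0 6" --pt "0 0 0 0 6" --pt "0 0 0 0 6"

```text
t: 18.42
eef_pos: [540.3, 238.1, 56.5]
eef_rot: [0.281, 0.96, 0.0, 0.0]
force: [-0.2, -0.1, 2.3]
width: 0.166
```

```bash
python3 look.py w17.png; python3 - <<'E'
import numpy as np
f=lambda a:38*np.array([np.cos(np.radians(a)),np.sin(np.radians(a))])
a0=57.6
for i in range(9):
    print(i,[[*(f(a0-8*k)-f(a0)).round(1).tolist(),round(-8*k*8/360,1),0,6] for k in range(1,6)]); a0-=40
E
```

```text
eef [540.3 238.1  56.5] F [-0.2 -0.1  2.3] M [-0.02  0.06  0.02] px [255. 180.] headz 49.29 t 18.425
0 [[4.3, -3.1, -0.2, 0, 6], [8.1, -6.9, -0.4, 0, 6], [11.3, -11.1, -0.5, 0, 6], [13.9, -15.7, -0.7, 0, 6], [15.9, -20.6, -0.9, 0, 6]]
1 [[1.2, -5.2, -0.2, 0, 6], [1.8, -10.4, -0.4, 0, 6], [1.5, -15.7, -0.5, 0, 6], [0.6, -20.9, -0.7, 0, 6], [-1.1, -26.0, -0.9, 0, 6]]
2 [[-2.4, -4.7, -0.2, 0, 6], [-5.4, -9.1, -0.4, 0, 6], [-8.9, -13.0, -0.5, 0, 6], [-13.0, -16.4, -0.7, 0, 6], [-17.5, -19.2, -0.9, 0, 6]]
3 [[-4.9, -2.1, -0.2, 0, 6], [-10.0, -3.5, -0.4, 0, 6], [-15.2, -4.2, -0.5, 0, 6], [-20.5, -4.2, -0.7, 0, 6], [-25.8, -3.4, -0.9, 0, 6]]
4 [[-5.1, 1.5, -0.2, 0, 6], [-9.9, 3.7, -0.4, 0, 6], [-14.4, 6.5, -0.5, 0, 6], [-18.4, 10.0, -0.7, 0, 6], [-21.9, 13.9, -0.9, 0, 6]]
5 [[-2.9, 4.4, -0.2, 0, 6], [-5.2, 9.2, -0.4, 0, 6], [-6.8, 14.3, -0.5, 0, 6], [-7.7, 19.5, -0.7, 0, 6], [-7.9, 24.8, -0.9, 0, 6]]
6 [[0.6, 5.3, -0.2, 0, 6], [1.9, 10.4, -0.4, 0, 6], [3.9, 15.3, -0.5, 0, 6], [6.6, 19.9, -0.7, 0, 6], [9.9, 24.0, -0.9, 0, 6]]
7 [[3.8, 3.7, -0.2, 0, 6], [8.1, 6.7, -0.4, 0, 6], [12.8, 9.2, -0.5, 0, 6], [17.8, 11.0, -0.7, 0, 6], [23.0, 12.0, -0.9, 0, 6]]
8 [[5.3, 0.3, -0.2, 0, 6], [10.6, -0.1, -0.4, 0, 6], [15.8, -1.2, -0.5, 0, 6], [20.7, -3.1, -0.7, 0, 6], [25.4, -5.6, -0.9, 0, 6]]
```

Emit:
servo_tool --pt "4.3 -3.1 -0.2 0 6" --pt "8.1 -6.9 -0.4 0 6" --pt "11.3 -11.1 -0.5 0 6" --pt "13.9 -15.7 -0.7 0 6" --pt "15.9 -20.6 -0.9 0 6"

```text
t: 19.1
eef_pos: [556.3, 217.1, 55.4]
eef_rot: [0.282, 0.96, 0.0, 0.0]
force: [-1.6, 1.4, 2.5]
width: 0.165
```

```bash
python3 look.py w18.png
```

```text
eef [556.3 217.1  55.4] F [-1.6  1.4  2.5] M [ 0.4   0.43 -0.03] px [307. 199.] headz 48.08 t 19.1
```

View pics/w18.png

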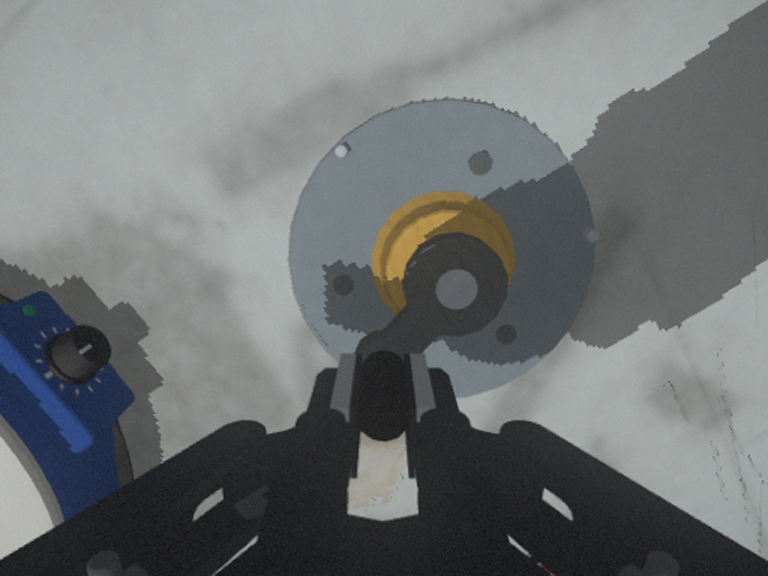

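The crank turns smoothly in the grip, the forces are small and the head is at 48.1, sinking with pitch. Continuing the circle.

Emit:
servo_tool --pt "1.2 -5.2 -0.2 0 6" --pt "1.8 -10.4 -0.4 0 6" --pt "1.5 -15.7 -0.5 0 6" --pt "0.6 -20.9 -0.7 0 6" --pt "-1.1 -26 -0.9 0 6"

```text
t: 19.77
eef_pos: [555.0, 191.1, 54.6]
eef_rot: [0.281, 0.96, 0.0, 0.0]
force: [-0.0, 2.4, 3.8]
width: 0.167
```

Emit:
servo_tool --pt "-2.4 -4.7 -0.2 0 6" --pt "-5.4 -9.1 -0.4 0 6" --pt "-8.9 -13 -0.5 0 6" --pt "-13 -16.4 -0.7 0 6" --pt "-17.5 -19.2 -0.9 0 6"

```text
t: 20.4
eef_pos: [537.4, 172.0, 53.7]
eef_rot: [0.281, 0.96, 0.0, 0.0]
force: [1.8, 1.8, 2.6]
width: 0.164
```

```bash
python3 look.py w19.png; python3 - <<'E'
from h import *
s=cap('side'); save(s,'s19.png',(150,85,290,205),5)
E
```

```text
eef [537.4 172.   53.7] F [1.8 1.8 2.6] M [ 0.63 -0.15  0.06] px [319. 288.] headz 95.81 t 20.4
```

View pics/s19.png

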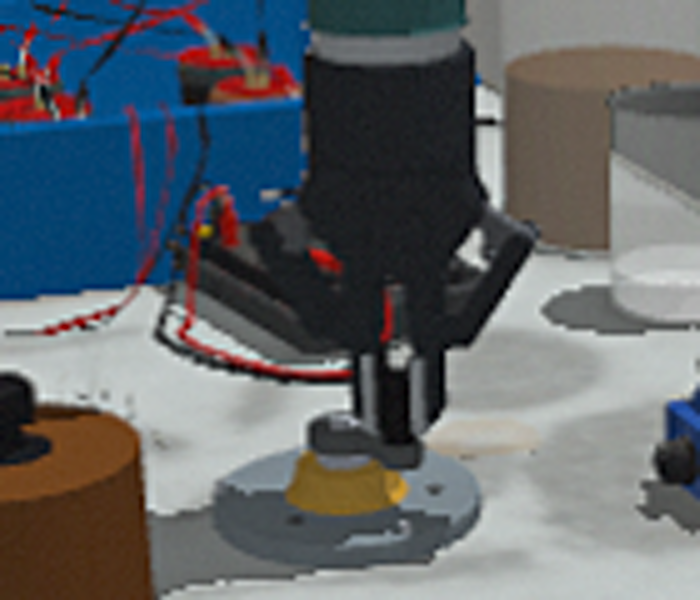

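The side view shows the handle held, the arm swung toward the camera and the head sinking. The wrist head reading is occluded here. Continuing.

Emit:
servo_tool --pt "-4.9 -2.1 -0.2 0 6" --pt "-10 -3.5 -0.4 0 6" --pt "-15.2 -4.2 -0.5 0 6" --pt "-20.5 -4.2 -0.7 0 6" --pt "-25.8 -3.4 -0.9 0 6"

```text
t: 21.12
eef_pos: [511.6, 168.6, 52.9]
eef_rot: [0.282, 0.96, -0.0, 0.0]
force: [2.8, 0.9, 1.4]
width: 0.167
```

Emit:
servo_tool --pt "-5.1 1.5 -0.2 0 6" --pt "-9.9 3.7 -0.4 0 6" --pt "-14.4 6.5 -0.5 0 6" --pt "-18.4 10 -0.7 0 6" --pt "-21.9 13.9 -0.9 0 6"

```text
t: 21.75
eef_pos: [489.4, 182.7, 51.8]
eef_rot: [0.281, 0.96, -0.0, 0.0]
force: [1.1, -0.7, 3.9]
width: 0.168
```

Emit:
servo_tool --pt "-2.9 4.4 -0.2 0 6" --pt "-5.2 9.2 -0.4 0 6" --pt "-6.8 14.3 -0.5 0 6" --pt "-7.7 19.5 -0.7 0 6" --pt "-7.9 24.8 -0.9 0 6"

```text
t: 22.38
eef_pos: [481.5, 207.6, 50.9]
eef_rot: [0.281, 0.96, -0.0, -0.0]
force: [1.1, -2.2, 5.1]
width: 0.163
```

```bash
python3 look.py w20.png; python3 - <<'E'
from h import *
s=cap('side'); save(s,'s20.png',(150,85,290,205),5)
E
```

```text
eef [481.5 207.6  50.9] F [ 1.1 -2.2  5.1] M [-0.52 -0.29  0.04] px [190. 291.] headz 94.63 t 22.375
```

View pics/s20.png

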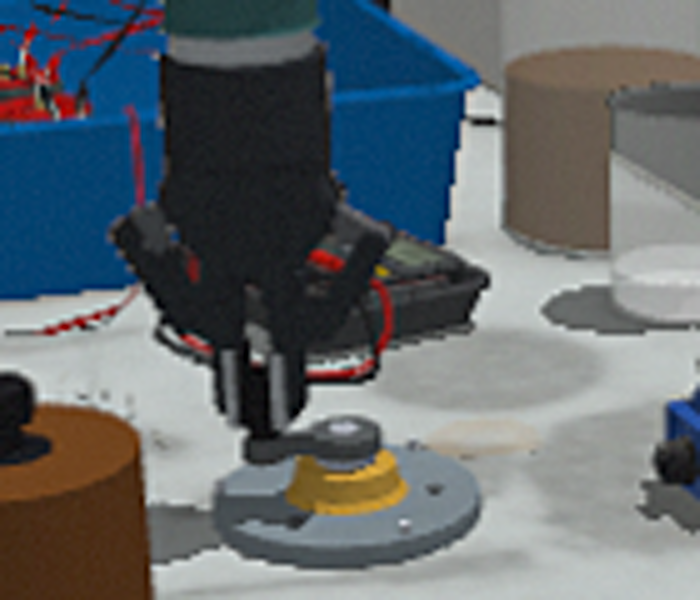

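View pics/w20.png

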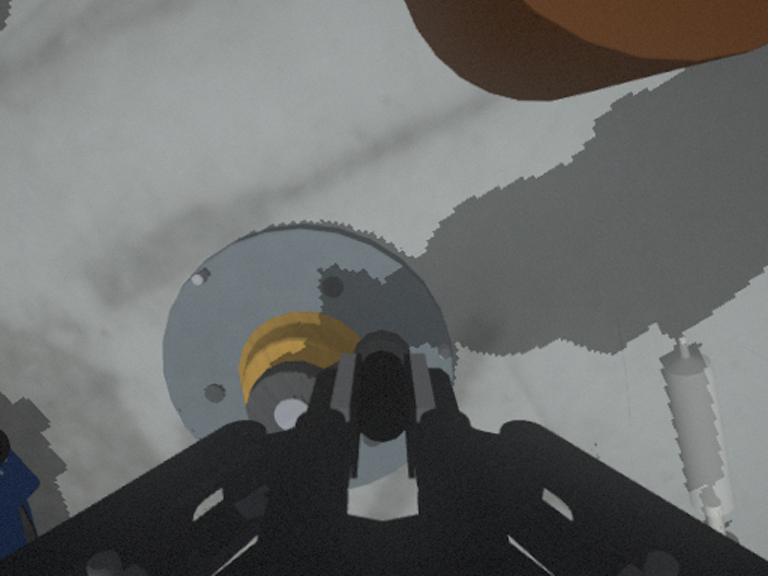

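240° is done and the handle is still gripped. Two more arcs bring it to 320°, then I'll check the depth.

Emit:
servo_tool --pt "0.6 5.3 -0.2 0 6" --pt "1.9 10.4 -0.4 0 6" --pt "3.9 15.3 -0.5 0 6" --pt "6.6 19.9 -0.7 0 6" --pt "9.9 24 -0.9 0 6"

```text
t: 23.1
eef_pos: [490.8, 231.0, 49.9]
eef_rot: [0.282, 0.96, -0.001, -0.001]
force: [-0.1, -2.5, 6.4]
width: 0.164
```

Emit:
servo_tool --pt "3.8 3.7 -0.2 0 6" --pt "8.1 6.7 -0.4 0 6" --pt "12.8 9.2 -0.5 0 6" --pt "17.8 11 -0.7 0 6" --pt "23 12 -0.9 0 6"

```text
t: 23.72
eef_pos: [513.0, 243.6, 49.0]
eef_rot: [0.281, 0.96, -0.0, -0.002]
force: [-1.6, 0.2, 7.2]
width: 0.165
```

```bash
python3 look.py w21.png
```

```text
eef [513.  243.6  49. ] F [-1.6  0.2  7.2] M [-0.11  0.49  0.  ] px [198. 205.] headz 41.59 t 23.725
```

View pics/w21.png

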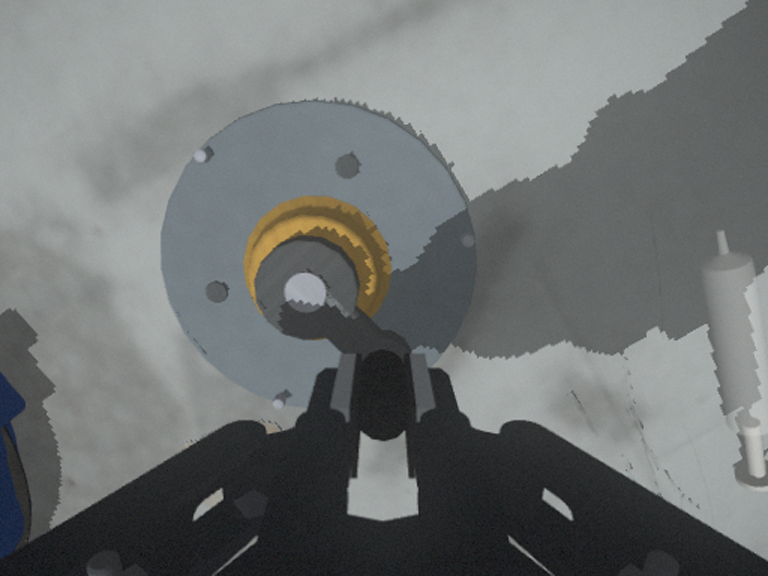

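The head reads 41.6, which is about 15.1 mm sunk and consistent with 320°. I'll go 20° more to aim for about 15.6 mm, then rest.

Emit:
servo_tool --pt "3.3 0.2 0 0 6" --pt "6.6 0.3 0 0 6" --pt "10 0 0 0 6" --pt "13.2 -0.6 0 0 6" --pt "13.2 -0.6 0 0 6"

```text
t: 24.4
eef_pos: [527.3, 243.3, 48.9]
eef_rot: [0.281, 0.96, 0.0, -0.001]
force: [1.0, 0.9, 3.4]
width: 0.164
```

Emit:
servo_tool --pt "0 0 0 0 6" --pt "0 0 0 0 6" --pt "0 0 0 0 6" --pt "0 0 0 0 6" --pt "0 0 0 0 6"

```text
t: 25.02
eef_pos: [527.7, 243.1, 48.9]
eef_rot: [0.281, 0.96, 0.0, -0.0]
force: [-0.4, 2.3, 2.3]
width: 0.168
```

```bash
python3 look.py w22.png; python3 look.py w23.png; python3 - <<'E'
from h import *
s=cap('side'); save(s,'s22.png',s=1.5)
print(arm.read_state()['width'])
# hood upright/where, from side hood knob & rims
w=cap('wrist'); X=cloud(w)
print('head',atz(w,np.array((335,272))/1.5,41))
E
```

```text
eef [527.7 243.1  48.9] F [-0.4  2.3  2.3] M [0.45 0.12 0.02] px [225. 189.] headz 41.43 t 25.025
eef [527.7 243.1  49. ] F [-0.8  2.2  2.9] M [ 0.46  0.09 -0.07] px [225. 189.] headz 41.46 t 25.075
0.16405480470073489
head [522.28024893 204.88717717  41.        ]
```

View pics/w23.png

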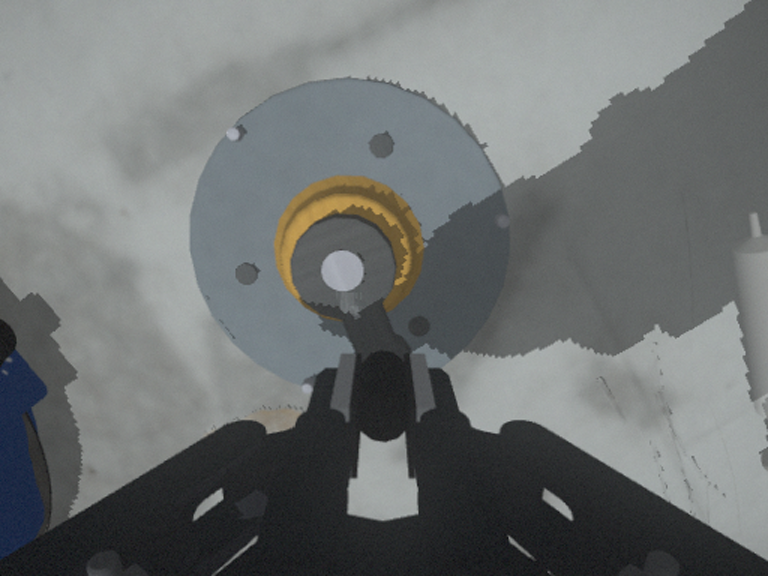

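View pics/s22.png

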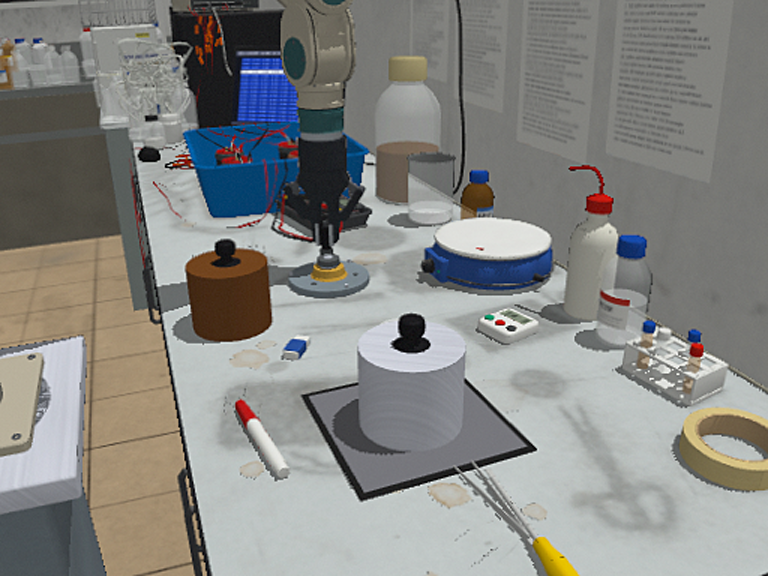

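```bash
python3 - <<'E'
from plant import arm
print(arm.job_done())
E
```

```text
the job is handed in; nothing more can be done
None
```

The job is handed in at about 25 s of the 67 s allowed. No verdict was reported.

**Hood:** I lifted the silver hood by its knob and stood it on the grey mat at about (491, -192). The mat's centre measured about (491, -195). The side view afterwards shows it upright and untouched.

**Bolt:** I pushed the crank loosely counter-clockwise until the bolt dropped about 7.6 mm by wrist depth (8 expected). I then gripped the handle and turned it about 340° forward, following it down.

**Last checks:**
- **Depth:** the bolt head measured 41.45 mm, down from 56.85 mm. That is about 15.4 mm sunk, inside the 14.4–17.0 mm window and consistent with the angle turned.
- **Grip:** the fingers hold the handle with the grasp point about 9 mm above its middle. The head height and tool position did not change between the last two readings.
- **Bystanders:** the eraser, timer and brown look-alike look unmoved in the last side picture.

**Disagreements:**
- The top camera placed the bolt axis 3–4 mm off the wrist camera in y, and the side camera was 7 mm or more off. I used the wrist values, which fit the given crank radius (37.6 mm against 38).
- The first closing on the hood knob squeezed the gripper up about 2 mm. I regripped 5 mm lower before lifting, and the lift was clean.

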